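# Hold a filter in the beam of a filter tester

## Robot

A 6-joint arm with a two-finger parallel gripper is mounted at the origin on a cart in front of the work surface, level with it; the furniture and walls round the work are solid. World frame = base frame: x ahead of the robot, y to its left, z up, the work surface at z = 0. Lengths are in mm, angles in degrees, forces in N, time in s.
With the tool pointing down it reaches from about 350 to 850 mm from the base axis. Payload 8.1 kg.
Tool frame: the origin (TCP) lies midway between the tips of the shut fingers; the grasp point (between the pads) lies 19 mm behind it; x points along the fingers, y is the direction in which the jaws open and shut, and the axes are right-handed (so a half turn about x gives the same grasp; the last joint's range is limited). The gripper opens to 85 mm and grips with 20 to 120 N. Pads are 22 mm wide; open, the fingers measure 114 mm over their backs; the gripper's body (76 mm by 85 mm) begins 54 mm behind the grasp point. The pads swing forward as they close: fully open they stand 13 mm farther back than shut.
Start: joints at [69.362, 7.471, 85.268, -0, 87.261, -4.893], TCP at [162.791, 577.498, 231.292] pointing down, gripper open.
Joint ranges: [-169.43, 169.43], [-51.17, 129.36], [1.28, 143.12], [-76.62, 256.62], [0, 156.53], [-152.29, 152.29]. Speed limits (degrees/s): [136.94, 136.94, 159.86, 180, 180, 180].

## Interface

Orientations are given as [roll, pitch, yaw] about the fixed x, y, z axes, in that order (R = Rz(yaw) Ry(pitch) Rx(roll)).
In Python, from bench import r gives the robot as it stands.
- The arm moves only by the tool move_arm, never from a script. Its argument "deltas" is a list of rows, each a list of 2 entries, a list of its own where there are three numbers: the shift along the tool's x, y, z in mm, then the turn about the tool's x in degrees. A call has 1 to 12 rows; each row is the pose to reach, as a shift and turn from the pose measured when the call began, along the tool's axes at that moment; what a row does not reach only later rows make up. A row lasts 1/8 s, in which the tool goes at most 62.5 mm and 10.7 degrees, less where a joint would pass 70% of its speed; a pose out of reach is approached as far as the arm can. A call with a gripper value outside its range is refused whole. "jaw" is the opening, from -1 (shut) to 1 (fully open), set as the call begins (left out, the last holds). The fingers move at their own pace and stop on an object; "squeeze" is the grip in N (left out, the last holds). Time passes only in rows, so rows that repeat a pose let the fingers close. It gives the time, the measured TCP pose, the force and the opening at its end, in the units of the state.
- r.sense(): the state, without advancing time (a new reading comes with each control period).
- r.snapshot(name): name is "side" or "top"; returns (picture, depth): 384x512x3 uint8, red, green, blue; 384x512 float32, mm along the optical axis (not along the pixel's ray), 0 where there is no reading.
- r.get_calibration(name): a dict with "fovy" (degrees; the focal length in pixels is half the picture's height over the tangent of half this angle, whatever the lens; pixels are square), "cx", "cy" (the principal point, pixels), "position" and "attitude" of the camera in the world. Camera axes: x right, y down, z forward; pixel columns grow to the right and rows downward; lengths in mm; the calibration is good to about 2 mm. A picture is of the moment at which its call begins. get_calibration takes no time and is no camera call.
- r.hand_in(): hands the job in, once; it reports no verdict.
The state is a dict: "time": time; "joint_pos": joint angles; "qd": joint speeds; "joint_efforts": joint torques, N m; "tool_pos": TCP position; "tcp_rot": TCP orientation; "ft_force": force on the tool from outside, world axes, zero at the start; "wrist_torque": the same for the moment, N m; "finger_gap": finger opening in mm.
Only numpy, scipy, OpenCV 4.12 (cv2) and the standard library are available. Lean on these libraries where they do the work, as an engineer would, in place of code of your own. Each camera call takes 0.05 s, during which the arm holds its last target. There are 200 camera calls.

## Task

Close the grey filter tester with its slotted metal cover: lower the cover over the two locating pins until it lies flush all round, and let go of it. Then take the upright black filter holder out of its wooden stand, pass its window end down through the slot in the cover, and finish while still holding it there, upright, with its round window level with the tester's light beam and its lower end clear of the tester's floor, not pressed against the cover. Leave the bottle, the objective can and the small glass box alone.

Things in the scene. Friction and masses are not known exactly. Their poses are not given: they have to be found in the camera images.
- tester: Grey box fixed on the desk, open on top, 84 (x) x 160 (y) x 60 mm, turned up to 0.25 rad. Origin: centre of underside, z up. Inside: free space 68 (x) x 112 (y) mm, centred, floor 6 mm above the desk. The light beam runs along x at y = -32 mm, between a black barrel (12 mm out of the -x face) and a lamp housing (13 mm out of the +x face).
- pin_0 (a point): Foot of the first steel locating pin, on the axis of the pin and at the height of the tester's flat rim (60 mm above the desk); at x = +22, y = +66 mm of the tester. The pin is 8 mm in diameter and 12.5 mm high, the top 4.5 mm tapering to 3 mm diameter. Axes as the tester's.
- pin_1 (a point): The same for the second, equal pin, at x = +22, y = -66 mm of the tester. As both pins lie off the centre line, the cover fits only one way round.
- beam (a point): Point on the light beam straight below the place of the slot: 36 mm above the desk, x = 0, y = -32 mm of the tester. Axes as the tester's.
- cover_fin (a point): Grip point in the middle of the fin, 38 mm above the underside of the cover: a loose aluminium plate 84 (x) x 160 (y) x 6 mm, 0.22 kg, first flat on the desk, fin up, turned about 90 degrees from the tester. The blue fin, 10 mm thick (x), 40 long (y), rises 44 mm above the plate at x = 0, y = +18 mm of the plate's centre. Fitted, cover and tester axes agree and the underside lies on the rim.
- cover_slot (a point): Centre of the slot in the cover, level with the plate's top face; x = 0, y = -32 mm of the cover. The slot goes right through, 12 mm wide (x) and 40 mm long (y), edges chamfered 1 mm. Axes as the cover's.
- hole_0 (a point): Centre of the first round hole of the cover, 11 mm in diameter, at the underside; x = +22, y = +66 mm of the cover. It goes over pin_0. Axes as the cover's.
- hole_1 (a point): The same for the second hole, x = +22, y = -66 mm of the cover. It goes over pin_1.
- filter_centre (a point): Centre, half-way up, of the loose filter holder: black blade 8 mm thick (x), 36 wide (y), 115 high (z), 0.06 kg; its lowest 6 mm are only 5 x 32 mm as a lead-in; grip it near the top. Same both ways round (half a turn about z). At first it stands upright in the stand. In the slot it has 2 mm clearance on every side when its x lies along the slot's x.
- filter_window (a point): Centre of the holder's round orange window (24 mm diameter), 20 mm above the holder's lower end and 37.5 mm below its centre. Held right, it lies on the point beam. Axes as the holder's.
- stand: Wooden storage stand fixed on the desk, 50 (x) x 60 (y) x 30 mm, with a slot 11 (x) x 39 (y) mm from its top down to 4 mm above the desk, in which the filter holder stands. Origin at the centre of its underside; axes along those of the holder at the start. A tall microscope with a cable stands left (+y) of tester and stand: pass in front of it, near the base and high.
- dropper_bottle: Bystander: white dropper bottle with a red label, 42x41x110 mm; origin at the centre of its underside.
- objective_can: Bystander: clear can with black base, 39 mm in diameter, 66 mm high; origin at the centre of its underside.
- cover_glass_box: Bystander: small clear open box, 38x38x21 mm; origin at the centre of its underside.
Mind the look-alikes: they are no part of the job. Several things look just like the part that bears filter_centre: the one meant starts farthest to the robot's left.

How it is judged:
By the outcome, as a careful person would: the job done as asked, in the order asked, and still so for the second after the job is handed in, while the arm keeps its last pose, push and grip.
It also fails if it takes over 72 s, if anything falls off the work surface, if the arm or the gripper's body presses on something with over 40 N, if the wrist force passes 120 N, or if a joint passes its speed limit or range.

## Working session

There is one attempt and no reset: what is moved stays moved. The work goes in short steps, Python scripts to look and compute and a tool call to move; the robot and the scene stay as the last step left them, time stands still between calls to the robot, and variables do not carry over. Pictures are saved under pics/ and viewed, about 8 in all and at most 12, crops included, and the job is handed in when it is done.

Besides the shell and the picture viewer there is one more tool, called after "Call:" as name(argument=value, ...), one argument or row to a line, values as JSON. move_arm: Moves the arm, as the interface text tells. Its arguments: {"type":"object","properties":{"deltas":{"type":"array","items":{"type":"array"}},"jaw":{"type":"number"},"squeeze":{"type":"number"}},"required":["deltas"]}

```bash
ls; mkdir -p pics; cat > h.py <<'E'
import numpy as np, cv2
from bench import r
from scipy.spatial.transform import Rotation as R
def K(n):
    c=r.get_calibration(n); f=192/np.tan(np.radians(c["fovy"])/2); return c,f
def rot(c):
    a=np.array(c["attitude"],float)
    return a if a.shape==(3,3) else R.from_euler('xyz',a,degrees=True).as_matrix()
def cloud(n,d):
    c,f=K(n); v,u=np.mgrid[:384,:512]
    p=np.stack([(u-c["cx"])/f*d,(v-c["cy"])/f*d,d],-1)
    return p@rot(c).T+np.array(c["position"])
def ray(n,u,v,z):
    c,f=K(n); d=rot(c)@np.array([(u-c["cx"])/f,(v-c["cy"])/f,1]); o=np.array(c["position"])
    return o+d*(z-o[2])/d[2]
E
python3 - <<'E'
from h import *
for n in("side","top"):
    print(r.get_calibration(n)); p,d=r.snapshot(n); np.savez(f"{n}0.npz",p=p,d=d)
    cv2.imwrite(f"pics/{n}0.png",cv2.resize(p[...,::-1],(800,600),interpolation=cv2.INTER_CUBIC))
print(r.sense())
E
```

```text
pics
{'fovy': 44.969988316126006, 'cx': 259.05637587634396, 'cy': 193.0407960652498, 'position': array([ 96.21437025,  -2.02439701, 876.15882687]), 'attitude': array([-145.32475263,   -1.00729962, -121.66478326])}
{'fovy': 45.87004101173563, 'cx': 259.0344292661565, 'cy': 188.97716511587075, 'position': array([ 344.17393703, -305.79836666, 1239.07108342]), 'attitude': array([-169.19292722,   -1.28301013,  -89.2431172 ])}
{'time': 0.1, 'joint_pos': array([ 6.93619756e+01,  7.51068738e+00,  8.53254670e+01, -3.94035473e-04,
        8.72631071e+01, -4.89165221e+00]), 'qd': array([-0.08328013, -0.06451309, -0.05239815,  0.01424813,  0.00224697,
       -0.01788975]), 'joint_efforts': array([ 1.62132048e-03, -5.70954323e+01, -5.01938367e+01, -1.33520987e-05,
        8.14888015e-03, -8.93597836e-07]), 'tool_pos': array([162.60973643, 577.00243217, 230.32706258]), 'tcp_rot': array([ -94.6644865 ,   89.90073772, -110.41083951]), 'ft_force': array([ 0.07821341,  1.12824929, -0.56178098]), 'wrist_torque': array([-0.05964875, -0.00377802, -0.01280609]), 'finger_gap': 85.02355349599684}
```

View pics/top0.png

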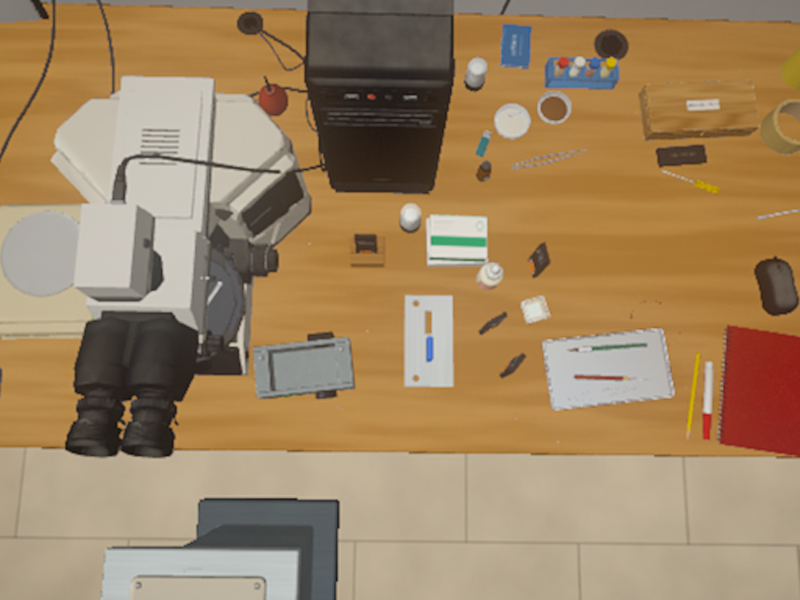

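View pics/side0.png

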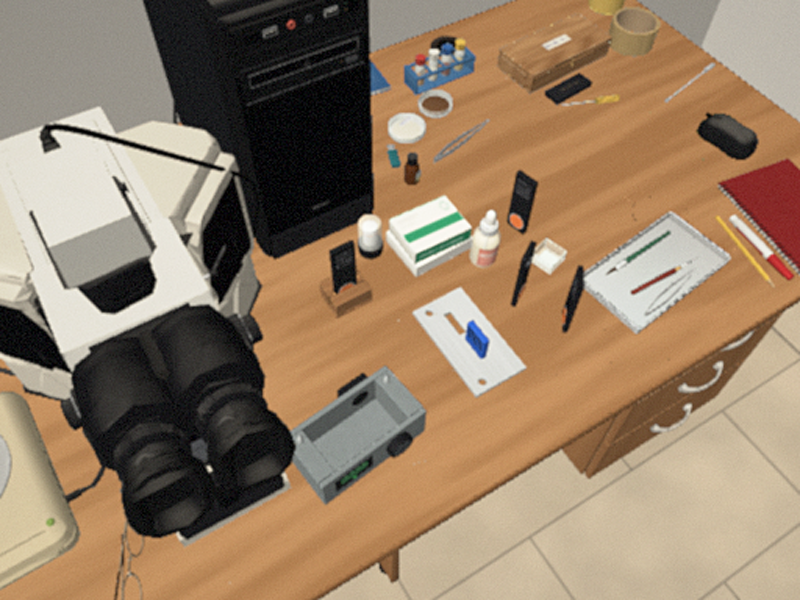

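The top view shows the tester at (304,367), with its beam side to the right. The cover is at (428,340), with the fin lower, the slot upper and its holes on the left edge. The stand with the leftmost holder is at (366,245).

```bash
cat > m.py <<'E'
from h import *
def seg(n,d,box,zlo,zhi,col=None,p=None):
    c=cloud(n,d); m=(d>0)&(c[...,2]>zlo)&(c[...,2]<zhi)&(c[...,0]>box[0])&(c[...,0]<box[1])&(c[...,1]>box[2])&(c[...,1]<box[3])
    if col is not None: m&=col(p.astype(int))
    return c,m
def rect(n,m,z):
    k,lab,st,_=cv2.connectedComponentsWithStats(m.astype(np.uint8)); i=1+np.argmax(st[1:,4])
    v,u=np.nonzero(lab==i); P=np.array([ray(n,a,b,z)[:2] for a,b in zip(u,v)],np.float32)
    return cv2.minAreaRect(P),len(P),P.mean(0)
E
python3 - <<'E'
from m import *
for n in("top","side"):
    z=np.load(n+"0.npz"); p,d=z["p"],z["d"]; c=cloud(n,d)
    print(n)
    ks=[(304,367),(428,340),(366,243),(428,310),(429,350),(415,303),(415,378)] if n=="top" else [(360,440),(500,365),(344,265),(453,322),(478,338),(430,312),(482,381)]
    for u,v in ks: print((u,v),c[int(v*.64),int(u*.64)].round(1),p[int(v*.64),int(u*.64)])
    T=seg(n,d,(250,520,-60,220),50,67); print("tester",rect(n,T[1],60))
    C=seg(n,d,(300,560,-250,-60),-4,12,lambda q:(q.min(-1)>140)&(q.max(-1)-q.min(-1)<40),p); print("cover",rect(n,C[1],6))
    F=seg(n,d,(300,560,-250,-60),20,60,lambda q:(q[...,2]>q[...,0]+50),p); print("fin",F[1].sum(),F[0][F[1]].mean(0),F[0][F[1]].max(0),rect(n,F[1],50) if F[1].any() else 0)
    H=seg(n,d,(450,700,-60,100),40,125,lambda q:q.max(-1)<90,p); q=H[0][H[1]]; print("holder",len(q),q.min(0),q.max(0),q.mean(0))
    H=seg(n,d,(450,700,-60,100),22,36,lambda q:q[...,0]>q[...,2]+30,p); print("stand",rect(n,H[1],30))
E
```

```text
top
(304, 367) [ 452.1 -156.8   13.9] [145 149 146]
(428, 340) [ 499.1 -368.2   33.2] [ 86 116 188]
(366, 243) [ 653.3 -262.    89.3] [85 73 65]
(428, 310) [ 555.6 -369.3    3.9] [183 185 182]
(429, 350) [ 478.5 -370.1   49.2] [ 75 127 217]
(415, 303) [ 570.4 -347.2   -2.3] [173 129  74]
(415, 378) [ 437.4 -348.6   -1.7] [176 128  66]
tester (((461.5613098144531, -22.666675567626953), (34.55006790161133, 78.77288818359375), 16.37905502319336), 203, array([460.66113 , -28.187923], dtype=float32))
cover (((449.15521240234375, -160.75949096679688), (60.34518814086914, 107.96472930908203), 7.872649192810059), 857, array([ 448.9684 , -160.15395], dtype=float32))<stdin>:9: RuntimeWarning: Mean of empty slice.
  ret = um.true_divide(
Traceback (most recent call last):
ValueError: zero-size array to reduction operation maximum which has no identity
```

```bash
cat > meas.py <<'E'
from m import *
import sys
for n in("top","side"):
    z=np.load(n+"0.npz"); p,d=z["p"],z["d"]
    print(n)
    T=seg(n,d,(360,540,-255,-65),51,66); print("tester",rect(n,T[1],60))
    C=seg(n,d,(400,600,-430,-310),-4,12,lambda q:(q.min(-1)>120)&(q.max(-1)-q.min(-1)<45),p); print("cover",rect(n,C[1],6))
    F=seg(n,d,(400,600,-430,-310),12,60,lambda q:(q[...,2]>q[...,0]+40),p); print("fin",F[1].sum(),F[0][F[1]].min(0),F[0][F[1]].max(0))
    F=seg(n,d,(400,600,-430,-310),45,60,lambda q:(q[...,2]>q[...,0]+40),p); print("fintop",rect(n,F[1],50))
    S=seg(n,d,(400,600,-430,-310),-20,12,lambda q:(q[...,0]>q[...,2]+40),p)
    k,l,st,ce=cv2.connectedComponentsWithStats(S[1].astype(np.uint8))
    for i in range(1,k):
        if 8<st[i,4]<400: print("hole",st[i,4],ray(n,*ce[i],3).round(1))
    H=seg(n,d,(570,720,-320,-200),40,130); q=H[0][H[1]]; print("holder",len(q),q.min(0),q.max(0))
    H=seg(n,d,(570,720,-320,-200),105,130);
    if H[1].any():print("holdertop",rect(n,H[1],119))
    H=seg(n,d,(570,720,-320,-200),22,36,lambda q:q[...,0]>q[...,2]+30,p); print("stand",rect(n,H[1],30))
E
python3 meas.py
```

```text
top
tester (((448.25, -162.68313598632812), (107.82453918457031, 160.2901153564453), 7.227449417114258), 1004, array([ 449.3085, -165.7506], dtype=float32))Traceback (most recent call last):
  File "meas.py", line 7, in <module>
    C=seg(n,d,(400,600,-430,-310),-4,12,lambda q:(q.min(-1)>120)&(q.max(-1)-q.min(-1)<45),p); print("cover",rect(n,C[1],6))
                                                                                                            ~~~~^^^^^^^^^^
  File "m.py", line 8, in rect
    v,u=np.nonzero(lab==i); P=np.array([ray(n,a,b,z)[:2] for a,b in zip(u,v)],np.float32)
                                        ~~~^^^^^^^^^
  File "h.py", line 14, in ray
    c,f=K(n); d=rot(c)@np.array([(u-c["cx"])/f,(v-c["cy"])/f,1]); o=np.array(c["position"])
        ~^^^
  File "h.py", line 5, in K
    c=r.get_calibration(n); f=192/np.tan(np.radians(c["fovy"])/2); return c,f
ValueError: time passes only in moves, steps and waits
```

```bash
sed -i 's/^def K(n):/import functools\n@functools.cache\ndef K(n):/' h.py; python3 meas.py
```

```text
top
tester (((448.25, -162.68313598632812), (107.82453918457031, 160.2901153564453), 7.227449417114258), 1004, array([ 449.3085, -165.7506], dtype=float32))
cover (((500.87396240234375, -372.837890625), (159.85377502441406, 83.16265106201172), 0.757701575756073), 1638, array([ 499.91125, -372.39865], dtype=float32))
fin 60 [ 464.47880596 -375.51699178   17.40543739] [ 502.37279149 -368.06890012   58.5453112 ]
fintop (((483.77471923828125, -372.66241455078125), (37.05177307128906, 5.286549091339111), 0.4022068381309509), 43, array([ 483.01254, -372.59933], dtype=float32))
hole 9 [ 566.7 -349.8    3. ]
hole 55 [ 532.5 -371.     3. ]
hole 12 [ 435.2 -350.5    3. ]
holder 155 [ 651.94744509 -280.33958403   43.56954844] [ 661.64301979 -244.34434252  123.7801503 ]
holdertop (((655.8378295898438, -261.59619140625), (10.560803413391113, 33.17487335205078), 1.120713472366333), 69, array([ 655.91864, -261.84497], dtype=float32))
stand (((655.2006225585938, -261.3662414550781), (50.9161376953125, 57.753746032714844), 1.114347219467163), 250, array([ 649.58325, -262.12576], dtype=float32))
side

[... 378 characters left out ...]
] [ 502.86774219 -367.99978089   51.25846945]
fintop (((480.8433532714844, -372.3121337890625), (39.508724212646484, 11.871957778930664), 0.20562012493610382), 76, array([ 480.87146, -373.0914 ], dtype=float32))
hole 60 [ 533.3 -373.7    3. ]
hole 12 [ 435.9 -352.6    3. ]
holder 400 [ 649.28416479 -281.88183284   40.13676235] [ 659.5964997  -245.06666107  120.3863192 ]
holdertop (((650.4840698242188, -260.6394348144531), (15.929736137390137, 38.56687927246094), 2.2416348457336426), 107, array([ 650.19904, -260.61148], dtype=float32))
stand (((651.4580688476562, -262.2857971191406), (61.67152786254883, 52.75265121459961), 89.42594146728516), 366, array([ 645.6431, -259.185 ], dtype=float32))
```

```bash
cat >> h.py <<'E'
def tool():
    s=r.sense(); return np.array(s["tool_pos"]),R.from_euler('xyz',s["tcp_rot"],degrees=True).as_matrix(),s
def plan(pts):
    "pts: (x,y,z,jawyaw); prints rows of tool-frame shift and turn about tool x"
    p,M,s=tool(); j=M[:,1]; y0=np.degrees(np.arctan2(j[1],j[0])); print("t",s["time"],"pos",p.round(1),"down",M[:,0].round(3),"jawyaw",round(y0,2),"j6",s["joint_pos"].round(1),"gap",round(s["finger_gap"],1),"F",s["ft_force"].round(1))
    for q in pts:
        d=M.T@(np.array(q[:3])-p); a=-(q[3]-y0); a=(a+90)%180-90
        print(q,"->",d.round(1).tolist(),round(a,1))
E
python3 - <<'E'
from h import *
for n in("top","side"):
    z=np.load(n+"0.npz");c=cloud(n,z["d"]).reshape(-1,3); c=c[(z["d"].ravel()>0)&(c[:,2]>30)&(c[:,1]>-95)&(c[:,1]<600)&(c[:,0]>150)&(c[:,0]<900)]
    print(n,c.min(0),c.max(0))
    for x in range(200,700,50):
        q=c[(c[:,0]>x)&(c[:,0]<=x+50)]
        if len(q): print(x,len(q),"y",q[:,1].min().round(),q[:,1].max().round(),"zmax",q[:,2].max().round(), "ymin high", q[q[:,2]>90][:,1].min().round() if (q[:,2]>90).any() else None)
plan([(162,500,400,0),(150,320,450,0),(483,-373,150,90)])
E
```

```text
top [309.49110205 -94.9714226   30.12219898] [832.78423545 376.34243564 484.85290898]
300 1410 y -55.0 68.0 zmax 417.0 ymin high -55.0
350 1810 y -94.0 74.0 zmax 408.0 ymin high -62.0
400 2329 y -95.0 76.0 zmax 402.0 ymin high -64.0
450 3184 y -95.0 355.0 zmax 484.0 ymin high -80.0
500 4023 y -85.0 353.0 zmax 485.0 ymin high -85.0
550 3322 y -95.0 360.0 zmax 484.0 ymin high -95.0
600 2939 y -95.0 365.0 zmax 463.0 ymin high -95.0
650 3685 y -95.0 371.0 zmax 455.0 ymin high -95.0
side [308.80410168 -94.98565821  30.00013618] [823.83436425 261.48597378 479.96315689]
300 4985 y -55.0 68.0 zmax 414.0 ymin high -55.0
350 4049 y -95.0 76.0 zmax 405.0 ymin high -62.0
400 4214 y -95.0 151.0 zmax 400.0 ymin high -65.0
450 4794 y -95.0 261.0 zmax 479.0 ymin high -64.0
500 6212 y -87.0 257.0 zmax 480.0 ymin high -87.0
550 3000 y -95.0 242.0 zmax 480.0 ymin high -95.0
600 2242 y -95.0 225.0 zmax 460.0 ymin high -95.0
650 4044 y -95.0 212.0 zmax 452.0 ymin high -95.0
t 0.1 pos [162.6 577.  230.3] down [-0.001 -0.002 -1.   ] jawyaw 74.25 j6 [69.4  7.5 85.3 -0.  87.3 -4.9] gap 85.0 F [ 0.1  1.1 -0.6]
(162, 500, 400, 0) -> [-169.5, -74.6, 20.3] 74.3
(150, 320, 450, 0) -> [-219.2, -251.2, 57.6] 74.3
(483, -373, 150, 90) -> [81.7, -827.3, 566.2] -15.7
```

```bash
python3 - <<'E'
from h import *
plan([(155,540,270,75),(150,510,320,76),(145,475,370,78),(145,440,420,79),(150,400,460,80),(165,355,490,81),(200,315,490,82),(240,270,490,83),(275,220,490,84),(305,170,490,85),(325,115,490,86),(340,60,490,87)])
E
```

```text
t 0.1 pos [162.6 577.  230.3] down [-0.001 -0.002 -1.   ] jawyaw 74.25 j6 [69.4  7.5 85.3 -0.  87.3 -4.9] gap 85.0 F [ 0.1  1.1 -0.6]
(155, 540, 270, 75) -> [-39.6, -37.7, 2.7] -0.7
(150, 510, 320, 76) -> [-89.6, -68.1, 6.0] -1.7
(145, 475, 370, 78) -> [-139.5, -103.2, 10.7] -3.7
(145, 440, 420, 79) -> [-189.4, -137.0, 20.2] -4.7
(150, 400, 460, 80) -> [-229.4, -174.2, 35.9] -5.7
(165, 355, 490, 81) -> [-259.3, -213.5, 62.5] -6.7
(200, 315, 490, 82) -> [-259.3, -242.5, 107.1] -7.7
(240, 270, 490, 83) -> [-259.2, -274.9, 157.8] -8.7
(275, 220, 490, 84) -> [-259.2, -313.6, 205.0] -9.7
(305, 170, 490, 85) -> [-259.1, -353.5, 247.5] -10.7
(325, 115, 490, 86) -> [-259.0, -401.0, 281.6] -11.7
(340, 60, 490, 87) -> [-258.9, -449.9, 311.0] -12.7
```

Call:
move_arm(
  deltas=[
    [[-40,-38,3],-1],
    [[-90,-68,6],-2],
    [[-140,-103,11],-4],
    [[-190,-137,20],-5],
    [[-230,-174,36],-6],
    [[-260,-213,62],-7],
    [[-260,-242,107],-8],
    [[-260,-275,158],-9],
    [[-260,-313,205],-10],
    [[-260,-353,247],-11],
    [[-260,-401,281],-12],
    [[-260,-450,311],-13],
  ],
  jaw=1,
)

```text
time: 1.6
tool_pos: [340.2, 58.0, 490.5]
tcp_rot: [-126.4, 89.9, -129.1]
ft_force: [1.1, 0.4, 0.2]
finger_gap: 85.4
```

```bash
python3 - <<'E'
from h import *
plan([(345,0,490,87),(345,-60,490,87),(340,-120,490,88),(340,-180,480,88),(350,-235,460,89),(370,-280,420,89),(400,-315,380,90),(430,-340,335,90.7),(460,-360,285,90.7),(480,-372,235,90.7),(483,-373,180,90.7),(483,-373,120,90.7)])
E
```

```text
t 1.6 pos [340.2  58.  490.5] down [-0.001 -0.002 -1.   ] jawyaw 87.29 j6 [ 1.200e+00 -2.800e+01  8.930e+01 -1.000e-01  1.187e+02 -8.610e+01] gap 85.4 F [1.1 0.4 0.2]
(345, 0, 490, 87) -> [0.6, -57.7, 7.5] 0.3
(345, -60, 490, 87) -> [0.7, -117.7, 10.4] 0.3
(340, -120, 490, 88) -> [0.8, -177.8, 8.2] -0.7
(340, -180, 480, 88) -> [10.9, -237.8, 11.1] -0.7
(350, -235, 460, 89) -> [31.0, -292.2, 23.7] -1.7
(370, -280, 420, 89) -> [71.0, -336.1, 45.8] -1.7
(400, -315, 380, 90) -> [111.0, -369.6, 77.5] -2.7
(430, -340, 335, 90.7) -> [156.0, -393.1, 108.7] -3.4
(460, -360, 285, 90.7) -> [206.0, -411.6, 139.7] -3.4
(480, -372, 235, 90.7) -> [256.0, -422.5, 160.3] -3.4
(483, -373, 180, 90.7) -> [311.0, -423.3, 163.4] -3.4
(483, -373, 120, 90.7) -> [371.0, -423.2, 163.5] -3.4
```

Call:
move_arm(
  deltas=[
    [[0,-58,8],0],
    [[0,-118,10],0],
    [[0,-178,9],-1],
    [[10,-238,11],-1],
    [[31,-292,24],-2],
    [[71,-336,46],-2],
    [[111,-370,77],-3],
    [[156,-393,109],-3.4],
    [[206,-412,140],-3.4],
    [[256,-422,160],-3.4],
    [[311,-423,163.4],-3.4],
    [[371,-423,163.4],-3.4],
  ],
)

```text
time: 3.1
tool_pos: [483.2, -372.8, 118.1]
tcp_rot: [-124.1, 89.9, -123.4]
ft_force: [1.2, -0.1, -0.1]
finger_gap: 85.3
```

```bash
python3 - <<'E'
from h import *
p,d=r.snapshot("side"); np.savez("side1.npz",p=p,d=d)
cv2.imwrite("pics/side1.png",cv2.resize(p[130:290,220:400,::-1],(720,640)[:2],interpolation=cv2.INTER_CUBIC)[:600])
plan([(483,-373,70,90.7),(483,-373,19,90.7)])
E
```

```text
t 3.15 pos [ 478.7 -368.9  107.9] down [-0.011  0.008 -1.   ] jawyaw 90.69 j6 [-4.240e+01  1.390e+01  9.120e+01 -1.000e-01  7.570e+01 -1.331e+02] gap 85.2 F [-3.5  2.6 -7.5]
(483, -373, 70, 90.7) -> [37.8, -4.4, 4.6] -0.0
(483, -373, 19, 90.7) -> [88.8, -4.8, 5.2] -0.0
```

View pics/side1.png

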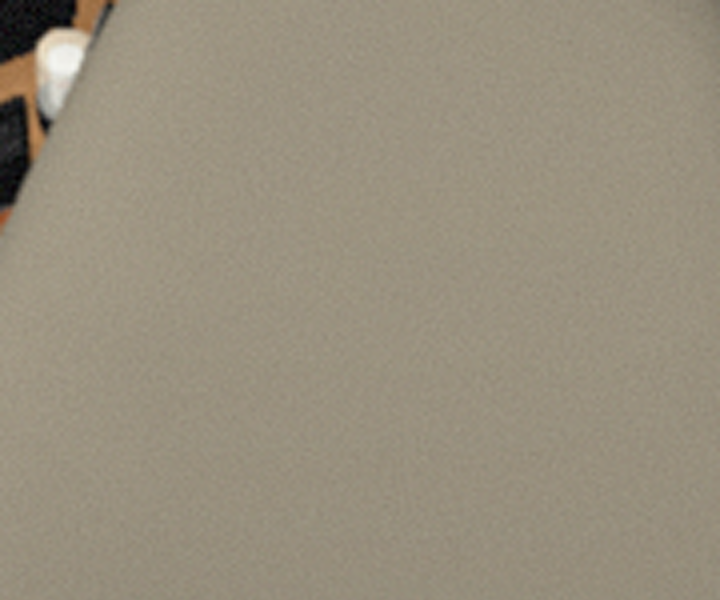

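The side camera is blocked by the arm, and the tool was still settling. I'll descend gently to z of about 70 and re-read the pose.

Call:
move_arm(
  deltas=[
    [[10,-4,4],0],
    [[25,-4,4],0],
    [[35,-4,4],0],
    [[38,-4,4],0],
    [[38,-4,4],0],
    [[38,-4,4],0],
  ],
)

```text
time: 3.9
tool_pos: [482.8, -373.0, 70.8]
tcp_rot: [146.5, 89.3, 147.2]
ft_force: [-0.3, 1.8, 1.3]
finger_gap: 85.5
```

```bash
python3 - <<'E'
from h import *
plan([(483,-373,50,90.7),(483,-373,19,90.7)])
p,d=r.snapshot("top"); np.savez("top1.npz",p=p,d=d)
cv2.imwrite("pics/top1.png",cv2.resize(p[150:270,200:340,::-1],(700,600),interpolation=cv2.INTER_CUBIC))
E
```

```text
t 3.9 pos [ 482.8 -373.    70.8] down [-0.01   0.006 -1.   ] jawyaw 90.69 j6 [-4.240e+01  1.700e+01  9.170e+01 -1.000e-01  7.200e+01 -1.331e+02] gap 85.5 F [-0.3  1.8  1.3]
(483, -373, 50, 90.7) -> [20.8, -0.2, 0.4] -0.0
(483, -373, 19, 90.7) -> [51.8, -0.4, 0.7] -0.0
```

View pics/top1.png

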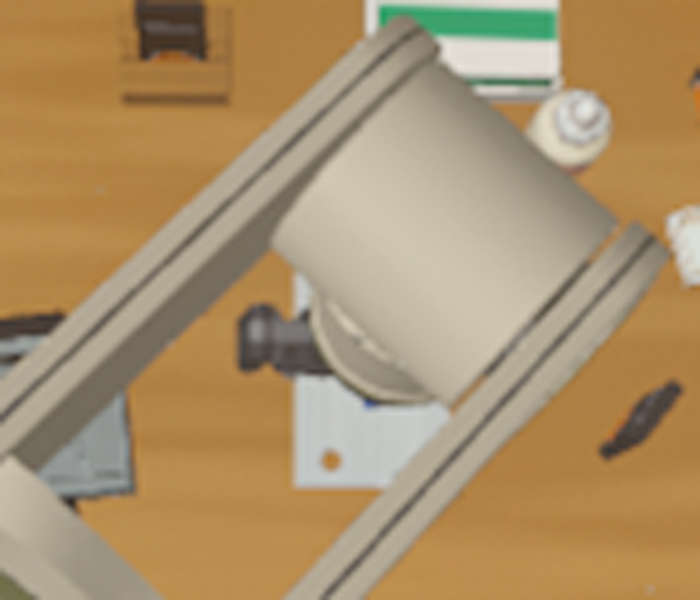

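The top view shows the gripper over the blue fin with the arm link above it. Nothing is touched. I'll descend and grip.

Call:
move_arm(
  deltas=[
    [[15,0,0],0],
    [[30,0,0.4],0],
    [[42,0,0.5],0],
    [[50,-0.3,0.7],0],
    [[51.5,-0.3,0.7],0],
    [[51.5,-0.3,0.7],0],
    [[51.5,-0.3,0.7],0],
    [[51.5,-0.3,0.7],0],
  ],
)

```text
time: 4.95
tool_pos: [483.3, -373.2, 19.7]
tcp_rot: [147.1, 89.4, 147.8]
ft_force: [0.5, -0.4, -0.0]
finger_gap: 85.3
```

Call:
move_arm(
  deltas=[
    [[0,0,0],0],
    [[0,0,0],0],
    [[0,0,0],0],
    [[0,0,0],0],
    [[0,0,0],0],
    [[0,0,0],0],
    [[0,0,0],0],
    [[0,0,0],0],
  ],
  jaw=-1,
  squeeze=60,
)

```text
time: 5.95
tool_pos: [483.3, -373.1, 19.9]
tcp_rot: [146.7, 89.4, 147.4]
ft_force: [-0.1, 1.6, 4.2]
finger_gap: 9.1
```

```bash
python3 - <<'E'
from h import *
plan([(483,-373,60,90.7),(483,-373,150,90.7)])
E
```

```text
t 5.95 pos [ 483.3 -373.1   19.9] down [-0.009  0.006 -1.   ] jawyaw 90.69 j6 [-4.240e+01  2.070e+01  9.300e+01 -1.000e-01  6.690e+01 -1.331e+02] gap 9.1 F [-0.1  1.6  4.2]
(483, -373, 60, 90.7) -> [-40.1, 0.4, -0.7] -0.0
(483, -373, 150, 90.7) -> [-130.1, 0.9, -1.5] -0.0
```

```bash
python3 - <<'E'
from h import *
plan([(483,-373,30,90.7),(483,-373,60,90.7),(483,-373,105,90.7),(480,-355,140,84),(475,-325,155,75),(470,-290,160,65),(465,-255,160,55),(460,-220,160,45),(455,-190,160,36),(450,-165,160,27),(446,-150,160,18),(445.5,-145,160,10)])
E
```

```text
t 5.95 pos [ 483.3 -373.1   19.9] down [-0.009  0.006 -1.   ] jawyaw 90.69 j6 [-4.240e+01  2.070e+01  9.300e+01 -1.000e-01  6.690e+01 -1.331e+02] gap 9.1 F [-0.1  1.6  4.2]
(483, -373, 30, 90.7) -> [-10.1, 0.2, -0.4] -0.0
(483, -373, 60, 90.7) -> [-40.1, 0.4, -0.7] -0.0
(483, -373, 105, 90.7) -> [-85.1, 0.6, -1.1] -0.0
(480, -355, 140, 84) -> [-120.0, 18.9, -4.2] 6.7
(475, -325, 155, 75) -> [-134.8, 49.0, -9.0] 15.7
(470, -290, 160, 65) -> [-139.5, 84.1, -13.6] 25.7
(465, -255, 160, 55) -> [-139.2, 119.2, -18.2] 35.7
(460, -220, 160, 45) -> [-139.0, 154.2, -22.8] 45.7
(455, -190, 160, 36) -> [-138.8, 184.3, -27.4] 54.7
(450, -165, 160, 27) -> [-138.6, 209.4, -32.1] 63.7
(446, -150, 160, 18) -> [-138.4, 224.4, -35.9] 72.7
(445.5, -145, 160, 10) -> [-138.4, 229.4, -36.4] 80.7
```

Call:
move_arm(
  deltas=[
    [[-10,0,0],0],
    [[-40,0,-1],0],
    [[-85,0,-1],0],
    [[-120,19,-4],6.5],
    [[-135,49,-9],15.5],
    [[-139,84,-14],25.5],
    [[-139,119,-18],35.5],
    [[-139,154,-23],45.5],
    [[-139,184,-27],54.5],
    [[-138.5,209,-32],63.5],
    [[-138.5,224,-36],72.5],
    [[-138.5,229,-36.5],80.5],
  ],
)

```text
time: 7.45
tool_pos: [445.0, -144.5, 160.3]
tcp_rot: [-132.9, 89.4, 147.0]
ft_force: [0.1, -0.1, -2.4]
finger_gap: 8.7
```

Call:
move_arm(
  deltas=[
    [[0,0,0],0],
    [[0,0,0],0],
    [[0,0,0],0],
    [[0,0,0],0],
    [[0,0,0],0],
  ],
)

```text
time: 8.07
tool_pos: [445.0, -144.6, 160.3]
tcp_rot: [-132.8, 89.4, 147.1]
ft_force: [-0.2, 0.4, -1.8]
finger_gap: 9.0
```

```bash
python3 - <<'E'
from h import *
plan([(445.5,-144.8,125,7.3),(445.5,-144.8,100,7.3)])
ims=[]
for n in("side","top"):
    p,d=r.snapshot(n); np.savez(n+"2.npz",p=p,d=d)
    q=p[180:330,150:350] if n=="side" else p[150:300,120:320]
    ims.append(cv2.resize(q[...,::-1],(400,300),interpolation=cv2.INTER_CUBIC))
cv2.imwrite("pics/b2.png",cv2.resize(np.hstack(ims),(800,300)))
E
```

```text
t 8.075 pos [ 445.  -144.6  160.3] down [-0.009  0.006 -1.   ] jawyaw 9.98 j6 [-2.440e+01 -1.020e+01  1.102e+02  1.000e-01  8.070e+01 -3.440e+01] gap 9.0 F [-0.2  0.4 -1.8]
(445.5, -144.8, 125, 7.3) -> [35.2, 0.8, 0.5] 2.7
(445.5, -144.8, 100, 7.3) -> [60.2, 1.0, 0.7] 2.7
```

View pics/b2.png

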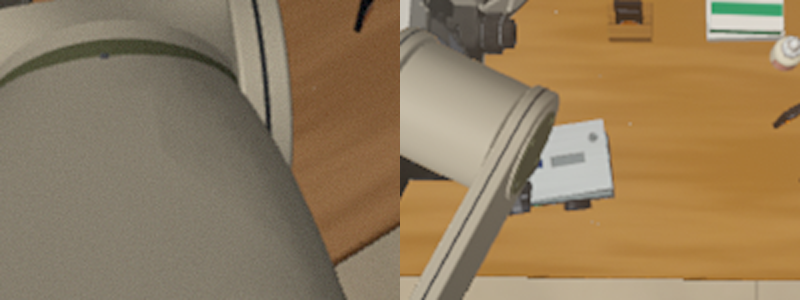

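The top view shows the cover held level over the tester; its slot is near (568,158) and hole_1 near (593,137) in the crop. Next I'll check the tester's pose against the arm-free pictures and the cover in hand.

```bash
cat > ov.py <<'E'
from m import *
def proj(n,P):
    c,f=K(n); q=(np.array(P)-np.array(c["position"]))@rot(c); return np.array([c["cx"]+f*q[0]/q[2],c["cy"]+f*q[1]/q[2]])
def fr(cx,cy,yaw,pts): 
    a=np.radians(yaw); return [(cx+x*np.cos(a)-y*np.sin(a),cy+x*np.sin(a)+y*np.cos(a),z) for x,y,z in pts]
def draw(n,p,box,s,sets):
    u0,v0,u1,v1=box; im=cv2.resize(p[v0:v1,u0:u1,::-1],None,fx=s,fy=s,interpolation=cv2.INTER_CUBIC)
    for P,col in sets:
        for q in P:
            u,v=(proj(n,q)-[u0,v0]+.5)*s; cv2.circle(im,(int(round(u)),int(round(v))),1,col,-1)
    return im
E
python3 - <<'E'
from ov import *
pts=[(x,y,60) for x in(-42,42) for y in(-80,80)]+[(22,y,72.5) for y in(66,-66)]
for n in("top","side"):
    z=np.load(n+"0.npz");p,d=z["p"],z["d"]; c,m=seg(n,d,(360,540,-255,-65),66.5,80); print(n,m.sum(),c[m].round(1)[:20].tolist())
    print([proj(n,q).round(1).tolist() for q in fr(447.8,-162.7,7.3,pts)])
    b=(155,205,235,265) if n=="top" else (180,225,280,325)
    im=draw(n,p,b,5 if n=="top" else 4,[(fr(447.8,-162.7,7.3,pts),(0,0,255))]); globals()[n]=im
H=max(top.shape[0],side.shape[0]); f=lambda i:cv2.copyMakeBorder(i,0,H-i.shape[0],0,0,cv2.BORDER_CONSTANT)
cv2.imwrite("pics/t3.png",np.hstack([f(top),f(side)])); print(H,top.shape,side.shape)
E
```

```text
top 22 [[481.2, -224.4, 73.5], [481.7, -226.7, 69.9], [479.1, -221.6, 69.3], [479.0, -224.2, 70.1], [478.8, -226.9, 72.2], [476.4, -221.7, 70.4], [476.4, -224.3, 70.9], [476.4, -226.9, 70.6], [463.7, -91.8, 73.5], [463.7, -94.4, 73.9], [464.2, -96.2, 69.4], [461.3, -91.6, 71.5], [460.9, -94.9, 75.8], [461.2, -97.1, 74.0], [459.2, -90.9, 67.1], [458.7, -94.4, 72.0], [459.2, -96.1, 67.6], [438.6, -84.2, 66.6], [433.1, -230.5, 66.8], [428.5, -97.5, 66.5]]
[[226.5, 246.8], [164.4, 253.9], [223.3, 214.7], [161.9, 221.5], [167.0, 228.0], [218.4, 222.3]]
side 26 [[478.3, -224.1, 71.3], [476.5, -225.3, 73.0], [476.8, -227.8, 70.2], [477.0, -223.3, 70.0], [475.3, -224.6, 71.4], [474.5, -226.4, 71.1], [474.6, -228.7, 68.7], [475.6, -222.5, 68.8], [474.7, -224.2, 68.7], [474.4, -226.3, 67.2], [473.6, -228.2, 66.7], [472.5, -222.9, 69.3], [471.9, -224.8, 68.4], [463.6, -95.6, 68.2], [461.2, -96.8, 71.3], [463.1, -93.1, 67.5], [460.1, -94.2, 72.0], [459.0, -95.8, 72.2], [459.6, -97.8, 68.7], [461.3, -92.2, 67.5]]
[[272.7, 262.5], [205.0, 312.3], [246.0, 232.9], [179.3, 278.7], [190.8, 279.3], [246.6, 240.5]]
400 (300, 400, 3) (400, 400, 3)
```

View pics/t3.png

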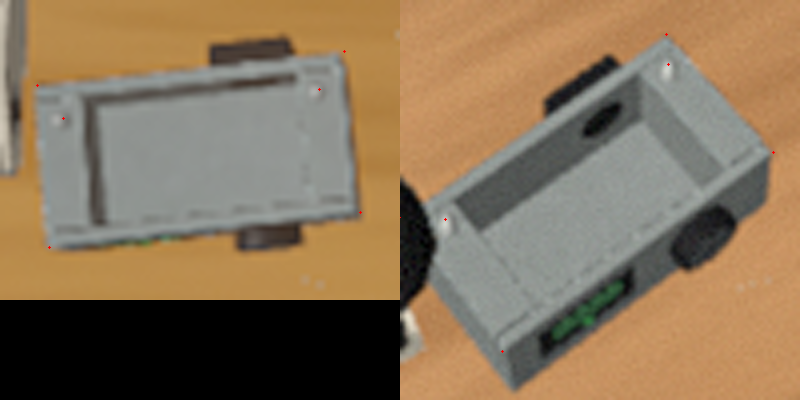

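Projected corners and pins fall on the picture's corners and pins within about 1 px. The pins from depth give a centre of (447.3,-162.6) and a yaw of about 7.3°. Now the cover in hand: slot and hole_1 in the top view.

```bash
cat > inhand.py <<'E'
from ov import *
import sys
def inhand(f,fin,yaw,zt):
    z=np.load(f);p,d=z["p"],z["d"]; c=cloud("top",d)
    w=(c[...,2]>zt-12)&(c[...,2]<zt+9)&(p.min(-1)>125)&(c[...,0]>400)&(c[...,0]<520)&(c[...,1]<-150)&(c[...,1]>-270)
    k,l,st,ce=cv2.connectedComponentsWithStats(w.astype(np.uint8)); i=1+np.argmax(st[1:,4]); w=(l==i).astype(np.uint8)
    pr=lambda o:fr(*fin,yaw,[o])[0]
    print("plate z",np.median(c[w>0][:,2]))
    A=np.c_[c[w>0][:,:2],np.ones(w.sum())]; print("plane slope",np.linalg.lstsq(A,c[w>0][:,2],rcond=None)[0].round(4))
    x,y,W,H=cv2.boundingRect(w); g=cv2.cvtColor(p,cv2.COLOR_RGB2GRAY).astype(float); ref=np.median(g[w>0])
    for nm,o in(("slot",(0,-50)),("hole1",(22,-84))):
        q=pr((*o,zt)); u,v=proj("top",q); rr=9 if nm=="slot" else 4
        vv,uu=np.mgrid[int(v)-rr:int(v)+rr+1,int(u)-rr:int(u)+rr+1]
        wt=np.clip(ref-25-g[vv,uu],0,None)
        uc,vc=(wt*uu).sum()/wt.sum(),(wt*vv).sum()/wt.sum()
        print(nm,"pred",np.round(q,1),"px",round(u,1),round(v,1),"seen px",uc.round(1),vc.round(1),"at",ray("top",uc,vc,zt-(1 if nm=="slot" else 2)).round(1))
    cn,_=cv2.findContours(w,cv2.RETR_EXTERNAL,cv2.CHAIN_APPROX_NONE); b=np.array([ray("top",*q[0],zt) for q in max(cn,key=cv2.contourArea)])
    L=np.array(fr(0,0,-yaw,[(q[0]-fin[0],q[1]-fin[1],0) for q in b]))   # in predicted cover/fin frame: expect x=+-42,y=-98
    for nm,m,a in(("y=-98",(L[:,1]<-90)&(abs(L[:,0])<35),1),("x=+42",(L[:,0]>36)&(L[:,1]<-35)&(L[:,1]>-90),0),("x=-42",(L[:,0]<-36)&(L[:,1]<-45)&(L[:,1]>-90),0)):
        if m.sum()>4: print(nm,m.sum(),"seen",L[m][:,a].mean().round(2),"slope",np.polyfit(L[m][:,1-a],L[m][:,a],1)[0].round(3))
E
python3 -c "
from inhand import *
inhand('top2.npz',(445,-144.6),9.98,146.4)"
```

```text
plate z 147.7183110497724
plane slope [-1.220000e-02 -3.600000e-03  1.524605e+02]
slot pred [ 453.7 -193.8  146.4] px 202.9 228.6 seen px 202.3 228.5 at [ 454.2 -192.2  145.4]
hole1 pred [ 481.2 -223.5  146.4] px 215.6 217.4 seen px 216.0 218.3 at [ 479.5 -224.4  144.4]
y=-98 28 seen -99.02 slope -0.002
x=+42 22 seen 39.68 slope -0.019
x=-42 18 seen -42.17 slope 0.014
```

Cover and gripper pose agree to about 1 mm. I'll turn to 7.3° and descend to just above the pins, then down in small steps watching the force.

Call:
move_arm(
  deltas=[
    [[20,0,0],1.5],
    [[40,0.2,0],2.7],
    [[55,0.3,0.4],2.7],
    [[63,0.3,0.5],2.7],
    [[65,0.3,0.6],2.7],
    [[65,0.3,0.6],2.7],
    [[65,0.3,0.6],2.7],
    [[65,0.3,0.6],2.7],
  ],
)

```text
time: 9.18
tool_pos: [445.1, -144.8, 95.7]
tcp_rot: [-130.8, 89.4, 146.5]
ft_force: [0.7, 0.6, -2.2]
finger_gap: 9.1
```

Call:
move_arm(
  deltas=[
    [[2,0,0],0],
    [[4,0,0],0],
    [[6,0,0],0],
    [[7,0,0],0],
    [[7,0,0],0],
    [[7,0,0],0],
  ],
)

```text
time: 9.93
tool_pos: [445.3, -144.6, 89.0]
tcp_rot: [-133.8, 89.4, 143.5]
ft_force: [1.0, 2.8, 1.1]
finger_gap: 8.9
```

```bash
python3 - <<'E'
from inhand import *
plan([(445.1,-144.7,80,7.3)])
p,d=r.snapshot("top"); np.savez("top4.npz",p=p,d=d)
inhand('top4.npz',(445.1,-144.7),7.3,94)
E
```

```text
t 9.925 pos [ 445.3 -144.6   89. ] down [-0.008  0.006 -1.   ] jawyaw 7.29 j6 [-2.440e+01 -5.800e+00  1.141e+02  1.000e-01  7.230e+01 -3.170e+01] gap 8.9 F [1.  2.8 1.1]
(445.1, -144.7, 80, 7.3) -> [9.0, -0.2, 0.1] -0.0
plate z 82.51721967073104
plane slope [ 0.1393 -0.0664  0.0003]
slot pred [ 451.5 -194.3   94. ] px 205.1 231.6 seen px 201.6 228.8 at [ 458.6 -185.1   93. ]
hole1 pred [ 477.6 -225.2   94. ] px 217.8 221.5 seen px 218.8 223.0 at [ 474.1 -227.7   92. ]
```

Call:
move_arm(
  deltas=[
    [[1,0,0],0],
    [[2,0,0],0],
    [[3,0,0],0],
    [[3,0,0],0],
  ],
)

```text
time: 10.48
tool_pos: [445.8, -144.0, 86.0]
tcp_rot: [-142.4, 89.4, 134.9]
ft_force: [2.3, 5.7, 1.3]
finger_gap: 9.0
```

```bash
python3 - <<'E'
from inhand import *
plan([(445.1,-144.7,80,7.3)]); print(tool()[2]["wrist_torque"])
inhand('top4.npz',(445.1,-144.7),7.3,75)
E
```

```text
t 10.475 pos [ 445.8 -144.    86. ] down [-0.007  0.007 -1.   ] jawyaw 7.3 j6 [-24.3  -5.6 114.2   0.2  72.  -31.7] gap 9.0 F [2.3 5.7 1.3]
(445.1, -144.7, 80, 7.3) -> [6.0, -0.8, 0.7] -0.0
[ 1.18136749 -0.67073662  0.16864549]
plate z 76.36841607024667
plane slope [-7.40000e-03 -4.30000e-03  7.87867e+01]
slot pred [ 451.5 -194.3   75. ] px 205.8 232.3 seen px 202.2 229.6 at [ 458.3 -184.7   74. ]
hole1 pred [ 477.6 -225.2   75. ] px 218.3 222.3 seen px 218.7 223.0 at [ 476.2 -226.4   73. ]
y=-98 27 seen -98.68 slope -0.001
x=+42 19 seen 39.87 slope -0.026
x=-42 18 seen -41.45 slope 0.001
```

The holes are engaged (underside at about 66 mm). The pins push the cover towards +y, so I yield that way while lowering.

Call:
move_arm(
  deltas=[
    [[0,0.4,-0.7],0],
    [[1.5,0.5,-1],0],
    [[3,0.5,-1],0],
    [[4.5,0.5,-1],0],
    [[4.5,0.5,-1],0],
  ],
)

```text
time: 11.1
tool_pos: [445.9, -142.9, 81.2]
tcp_rot: [-140.7, 89.4, 136.6]
ft_force: [-0.6, 0.6, -2.1]
finger_gap: 9.3
```

```bash
python3 - <<'E'
from inhand import *
plan([(445.1,-144.7,80,7.3)]); print(tool()[2]["wrist_torque"])
E
```

```text
t 11.1 pos [ 445.9 -142.9   81.2] down [-0.007  0.007 -1.   ] jawyaw 7.29 j6 [-24.2  -5.3 114.4   0.2  71.4 -31.6] gap 9.3 F [-0.6  0.6 -2.1]
(445.1, -144.7, 80, 7.3) -> [1.2, -1.0, 1.7] -0.0
[ 0.01896377 -0.00030283 -0.01696278]
```

Free: no lateral force, just the weight. Next come the last millimetre and a light press.

Call:
move_arm(
  deltas=[
    [[1,0,0],0],
    [[2,0,0],0],
    [[2.5,0,0],0],
    [[2.5,0,0],0],
  ],
)

```text
time: 11.6
tool_pos: [445.9, -143.0, 79.9]
tcp_rot: [-139.0, 89.4, 138.3]
ft_force: [-7.4, 1.3, 11.7]
finger_gap: 9.4
```

```bash
python3 - <<'E'
from inhand import *
plan([(445.1,-144.7,80,7.3)]); print(tool()[2]["wrist_torque"])
p,d=r.snapshot("top"); np.savez("top5.npz",p=p,d=d)
inhand('top5.npz',(445.9,-142.9),7.3,66)
E
```

```text
t 11.6 pos [ 445.9 -143.    79.9] down [-0.008  0.007 -1.   ] jawyaw 7.29 j6 [-24.2  -5.1 114.4   0.2  71.3 -31.6] gap 9.4 F [-7.4  1.3 11.7]
(445.1, -144.7, 80, 7.3) -> [-0.1, -1.0, 1.6] -0.0
[ 0.47262745  0.94592579 -0.0085841 ]
plate z 67.52974814566596
plane slope [-6.30000e-03 -3.70000e-03  6.93878e+01]
slot pred [ 452.3 -192.5   66. ] px 205.5 232.3 seen px 202.1 229.7 at [ 459.1 -183.4   65. ]
hole1 pred [ 478.4 -223.4   66. ] px 217.8 222.4 seen px 218.5 223.2 at [ 476.7 -225.2   64. ]
y=-98 27 seen -98.56 slope -0.0
x=+42 19 seen 39.56 slope -0.0
x=-42 17 seen -42.42 slope -0.048
```

Call:
move_arm(
  deltas=[
    [[0,0,0],0],
    [[0,0,0],0],
    [[0,0,0],0],
    [[0,0,0],0],
    [[0,0,0],0],
    [[0,0,0],0],
  ],
  jaw=1,
)

```text
time: 12.4
tool_pos: [445.9, -143.0, 79.9]
tcp_rot: [-138.8, 89.4, 138.5]
ft_force: [0.3, -0.1, -0.5]
finger_gap: 85.5
```

```bash
python3 - <<'E'
from h import *
H=653.5;Y=-261.7
plan([(446,-143,90,7.3),(446,-143,120,7.3),(446,-143,160,7.3),(455,-155,190,7),(480,-175,205,6),(515,-200,210,5),(550,-222,210,4),(585,-240,210,3),(615,-252,210,2),(640,-260,210,1.2),(652,Y,210,1.2),(653.5,Y,210,1.2)])
E
```

```text
t 12.4 pos [ 445.9 -143.    79.9] down [-0.008  0.007 -1.   ] jawyaw 7.29 j6 [-24.2  -5.1 114.4   0.2  71.3 -31.6] gap 85.5 F [ 0.3 -0.1 -0.5]
(446, -143, 90, 7.3) -> [-10.2, 0.1, -0.1] -0.0
(446, -143, 120, 7.3) -> [-40.1, -0.1, -0.3] -0.0
(446, -143, 160, 7.3) -> [-80.1, -0.4, -0.6] -0.0
(455, -155, 190, 7) -> [-110.3, 6.8, 12.2] 0.3
(480, -175, 205, 6) -> [-125.6, 29.0, 35.1] 1.3
(515, -200, 210, 5) -> [-131.1, 60.5, 64.3] 2.3
(550, -222, 210, 4) -> [-131.5, 92.4, 90.5] 3.3
(585, -240, 210, 3) -> [-131.9, 124.8, 112.8] 4.3
(615, -252, 210, 2) -> [-132.2, 153.1, 128.5] 5.3
(640, -260, 210, 1.2) -> [-132.4, 176.8, 139.7] 6.1
(652, -261.7, 210, 1.2) -> [-132.5, 188.5, 142.9] 6.1
(653.5, -261.7, 210, 1.2) -> [-132.6, 190.0, 143.1] 6.1
```

Call:
move_arm(
  deltas=[
    [[-10,0,0],0],
    [[-40,0,0],0],
    [[-80,0,-0.5],0],
    [[-110,7,12],0.3],
    [[-126,29,35],1.3],
    [[-131,60,64],2.3],
    [[-131.5,92,90],3.3],
    [[-132,110,102],4.3],
    [[-132,120,108],5.3],
    [[-132,124,111],6],
    [[-132,125,112],6],
    [[-132,125,112],6],
  ],
)

```text
time: 13.9
tool_pos: [584.7, -238.9, 210.4]
tcp_rot: [-132.7, 89.4, 138.6]
ft_force: [0.3, -0.8, 0.2]
finger_gap: 85.4
```

```bash
python3 - <<'E'
from ov import *
plan([(652,-261.7,200,1.2)])
z=np.load("side0.npz"); c=cloud("side",z["d"]); m=(c[...,0]>670)&(c[...,0]<800)&(c[...,1]>-360)&(c[...,1]<-120)&(c[...,2]>60)
print("tower near",c[m].min(0), np.percentile(c[m][:,0],2))
for n in("top","side"):
    p,d=r.snapshot(n); np.savez(n+"6.npz",p=p,d=d)
ims=[]
pts=fr(448.2,-160.9,7.3,[(x,y,66) for x in(-42,42) for y in(-80,80)]+[(22,66,72.5),(22,-66,72.5),(0,-32,66)])
for n,b in(("side",(180,160,280,320)),("top",(150,140,250,300))):
    p=np.load(n+"6.npz")["p"]; ims.append(cv2.resize(p[b[1]:b[3],b[0]:b[2],::-1],None,fx=3.75,fy=3.75,interpolation=cv2.INTER_CUBIC))
cv2.imwrite("pics/c6.png",np.hstack(ims))
E
```

```text
t 13.9 pos [ 584.7 -238.9  210.4] down [-0.008  0.007 -1.   ] jawyaw 1.31 j6 [-27.   13.4  80.8   0.1  86.4 -28.3] gap 85.4 F [ 0.3 -0.8  0.2]
(652, -261.7, 200, 1.2) -> [9.7, 66.8, 24.4] 0.1
tower near [ 670.8285429  -359.99710976   60.00645276] 690.055219836721
```

View pics/c6.png

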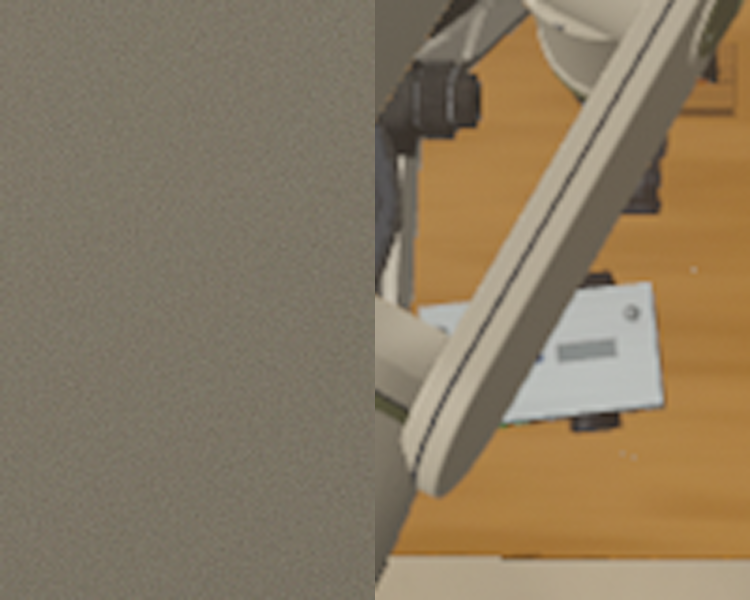

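The top view shows the cover seated square on the tester with pin_1 standing in hole_1, and the slot at (587,350). Now I'll measure the slot and holder with the same camera and check the tower's clearance.

```bash
python3 - <<'E'
from ov import *
for n in("side","top"):
    z=np.load(n+"0.npz"); c=cloud(n,z["d"]); m=(c[...,0]>675)&(c[...,0]<900)&(c[...,1]>-310)&(c[...,1]<-200)&(c[...,2]>60)&(z["d"]>0)
    print(n,"tower x pct",np.percentile(c[m][:,0],[0,1,5,20]).round())
p=np.load("top6.npz")["p"].astype(float); g=p.mean(-1); u,v=proj("top",(452.3,-192.5,66)); print("slot pred px",u,v)
vv,uu=np.mgrid[int(v)-7:int(v)+8,int(u)-14:int(u)+15]; G=g[vv,uu]; ref=np.percentile(G,75); wt=np.clip(ref-12-G,0,None)
wt[wt<10]=0; k,l,st,ce=cv2.connectedComponentsWithStats((wt>0).astype(np.uint8)); i=1+np.argmax(st[1:,4]); wt[l!=i]=0; print(st[i])
uc,vc=(wt*uu).sum()/wt.sum(),(wt*vv).sum()/wt.sum(); print("slot seen",uc,vc,ray("top",uc,vc,65))
# holder in top0: dark blob above stand, project mask at z 119 plane restricted by depth
z=np.load("top0.npz"); p,d=z["p"],z["d"]; c=cloud("top",d); m=(c[...,0]>630)&(c[...,0]<680)&(abs(c[...,1]+262)<30)&(c[...,2]>95)
for zz in (60,):
    b=c[m]; print("holder y range by rows",[(int(v),c[v][m[v]][:,1].min().round(1),c[v][m[v]][:,1].max().round(1)) for v in np.unique(np.nonzero(m)[0])])
S=(c[...,2]>22)&(c[...,2]<36)&(c[...,0]>610)&(c[...,0]<690)&(abs(c[...,1]+262)<40); 
b=c[S]; print("stand y",[(int(v),c[v][S[v]][:,1].min().round(1),c[v][S[v]][:,1].max().round(1)) for v in np.unique(np.nonzero(S)[0])], b[:,0].min(),b[:,0].max())
E
```

```text
side tower x pct [762. 765. 766. 768.]
top tower x pct [764. 766. 769. 770.]
slot pred px 205.4798388007127 232.3177339841775
[ 7  5 17  7 80]
slot seen 205.86023849211432 232.98910116681623 [ 450.67595229 -193.44357225   65.        ]
holder y range by rows [(149, np.float64(-278.1), np.float64(-245.0)), (150, np.float64(-278.1), np.float64(-245.1)), (151, np.float64(-278.1), np.float64(-245.2)), (152, np.float64(-280.2), np.float64(-245.0)), (153, np.float64(-280.3), np.float64(-244.3)), (154, np.float64(-277.8), np.float64(-247.0))]
stand y [(151, np.float64(-289.7), np.float64(-234.7)), (152, np.float64(-289.8), np.float64(-232.0)), (153, np.float64(-287.0), np.float64(-232.0)), (154, np.float64(-289.9), np.float64(-232.3)), (155, np.float64(-289.9), np.float64(-232.1)), (156, np.float64(-290.0), np.float64(-232.4)), (157, np.float64(-290.1), np.float64(-235.2)), (158, np.float64(-290.2), np.float64(-232.9)), (159, np.float64(-287.5), np.float64(-232.5)), (160, np.float64(-290.3), np.float64(-232.6)), (161, np.float64(-290.3), np.float64(-232.7)), (162, np.float64(-290.4), np.float64(-232.9)), (163, np.float64(-290.4), np.float64(-233.1)), (164, np.float64(-290.5), np.float64(-233.0)), (165, np.float64(-290.5), np.float64(-233.3)), (166, np.float64(-290.5), np.float64(-233.2)), (167, np.float64(-290.7), np.float64(-233.2)), (168, np.float64(-290.7), np.float64(-233.0)), (169, np.float64(-285.1), np.float64(-252.2))] 630.9242143934682 682.0944449260751
```

```bash
python3 - <<'E'
from h import *
plan([(654.5,-261,200,1.2),(654.5,-261,88,1.2)])
E
```

```text
t 14.0 pos [ 584.8 -238.9  210.4] down [-0.008  0.007 -1.   ] jawyaw 1.3 j6 [-27.   13.4  80.8   0.2  86.4 -28.3] gap 85.5 F [-0.2 -0.5  0. ]
(654.5, -261, 200, 1.2) -> [9.7, 69.3, 23.7] 0.1
(654.5, -261, 88, 1.2) -> [121.7, 70.1, 24.5] 0.1
```

Call:
move_arm(
  deltas=[
    [[3,30,10],0],
    [[8,58,20],0],
    [[12,69,24],0],
    [[30,70,24],0],
    [[55,70,24.5],0],
    [[80,70,24.5],0],
    [[100,70,24.5],0],
    [[114,70,24.5],0],
    [[120,70,24.5],0],
    [[121.5,70,24.5],0],
    [[121.5,70,24.5],0],
    [[121.5,70,24.5],0],
  ],
)

```text
time: 15.5
tool_pos: [654.9, -261.3, 89.2]
tcp_rot: [-135.6, 89.5, 135.7]
ft_force: [-0.4, 0.3, 0.6]
finger_gap: 85.8
```

Call:
move_arm(
  deltas=[
    [[0,0,0],0],
    [[0,0,0],0],
    [[0,0,0],0],
    [[0,0,0],0],
    [[0,0,0],0],
    [[0,0,0],0],
    [[0,0,0],0],
    [[0,0,0],0],
  ],
  jaw=-1,
  squeeze=40,
)

```text
time: 16.5
tool_pos: [655.6, -261.2, 89.4]
tcp_rot: [-142.7, 89.6, 128.6]
ft_force: [6.4, 0.6, -1.9]
finger_gap: 7.4
```

```bash
python3 - <<'E'
from h import *
print(tool()[2]["wrist_torque"])
plan([(654.5,-261,120,1.2),(654.5,-261,220,1.2)])
E
```

```text
[-0.0498084  -1.30663409 -0.08151059]
t 16.5 pos [ 655.6 -261.2   89.4] down [-0.005  0.006 -1.   ] jawyaw 1.31 j6 [-26.   29.4  73.7   0.2  77.3 -27.3] gap 7.4 F [ 6.4  0.6 -1.9]
(654.5, -261, 120, 1.2) -> [-30.6, -1.3, -0.4] 0.1
(654.5, -261, 220, 1.2) -> [-130.6, -1.7, -1.0] 0.1
```

Call:
move_arm(
  deltas=[
    [[0,0.8,0],0],
    [[0,1,0],0],
    [[0,1,0],0],
  ],
)

```text
time: 16.88
tool_pos: [656.3, -261.2, 89.2]
tcp_rot: [-138.7, 89.5, 132.6]
ft_force: [0.8, -0.4, -0.7]
finger_gap: 7.1
```

```bash
python3 - <<'E'
from h import *
print(tool()[2]["wrist_torque"])
plan([(656.5,-261,110,1.2),(656.5,-261,150,1.2),(656,-261,200,1.2),(650,-259,225,1.2),(620,-250,230,2),(590,-240,230,3),(560,-230,230,4),(530,-220,230,5),(500,-210,230,6),(470,-199,230,7),(455,-193.5,230,7.3),(452.3,-192.5,230,7.3)])
E
```

```text
[-0.00397291 -0.14621181 -0.03243955]
t 16.875 pos [ 656.3 -261.2   89.2] down [-0.006  0.006 -1.   ] jawyaw 1.31 j6 [-26.   29.6  73.5   0.2  77.4 -27.3] gap 7.1 F [ 0.8 -0.4 -0.7]
(656.5, -261, 110, 1.2) -> [-20.8, 0.1, -0.4] 0.1
(656.5, -261, 150, 1.2) -> [-60.8, -0.1, -0.6] 0.1
(656, -261, 200, 1.2) -> [-110.8, -0.9, -0.9] 0.1
(650, -259, 225, 1.2) -> [-135.7, -6.9, -3.2] 0.1
(620, -250, 230, 2) -> [-140.5, -36.8, -12.9] -0.7
(590, -240, 230, 3) -> [-140.3, -66.5, -23.6] -1.7
(560, -230, 230, 4) -> [-140.0, -96.3, -34.3] -2.7
(530, -220, 230, 5) -> [-139.8, -126.0, -45.0] -3.7
(500, -210, 230, 6) -> [-139.6, -155.8, -55.7] -4.7
(470, -199, 230, 7) -> [-139.3, -185.6, -67.3] -5.7
(455, -193.5, 230, 7.3) -> [-139.2, -200.4, -73.2] -6.0
(452.3, -192.5, 230, 7.3) -> [-139.2, -203.1, -74.2] -6.0
```

Call:
move_arm(
  deltas=[
    [[-15,0,0],0],
    [[-50,0,0],0],
    [[-100,-1,-1],0],
    [[-134,-7,-3],0],
    [[-140,-37,-13],-0.7],
    [[-140,-67,-24],-1.7],
    [[-140,-97,-34],-2.7],
    [[-140,-126,-45],-3.7],
    [[-140,-156,-56],-4.7],
    [[-139,-185,-67],-5.7],
    [[-139,-200,-73],-6],
    [[-139,-203,-74],-6],
  ],
)

```text
time: 18.38
tool_pos: [451.6, -192.6, 230.4]
tcp_rot: [-144.1, 89.5, 133.2]
ft_force: [0.5, -0.5, -0.4]
finger_gap: 7.6
```

Call:
move_arm(
  deltas=[
    [[0,0,0],0],
    [[0,0,0],0],
    [[0,0,0],0],
    [[0,0,0],0],
  ],
)

```text
time: 18.88
tool_pos: [451.8, -192.6, 230.2]
tcp_rot: [-143.2, 89.5, 134.1]
ft_force: [0.1, -0.0, -0.9]
finger_gap: 7.6
```

```bash
python3 - <<'E'
from ov import *
plan([(452.3,-192.5,160,7.3)])
p,d=r.snapshot("top"); np.savez("top7.npz",p=p,d=d); q,e=r.snapshot("side"); np.savez("side7.npz",p=q,d=e)
a=cv2.resize(p[150:300,140:260,::-1],(400,500),interpolation=cv2.INTER_CUBIC);b=cv2.resize(q[120:320,170:330,::-1],(400,500),interpolation=cv2.INTER_CUBIC)
cv2.imwrite("pics/h7.png",np.hstack([a,b]))
E
```

```text
t 18.875 pos [ 451.8 -192.6  230.2] down [-0.006  0.006 -1.   ] jawyaw 7.3 j6 [-2.920e+01 -9.100e+00  1.018e+02  1.000e-01  8.780e+01 -3.650e+01] gap 7.6 F [ 0.1 -0.  -0.9]
(452.3, -192.5, 160, 7.3) -> [70.2, 0.9, 0.4] -0.0
```

View pics/h7.png

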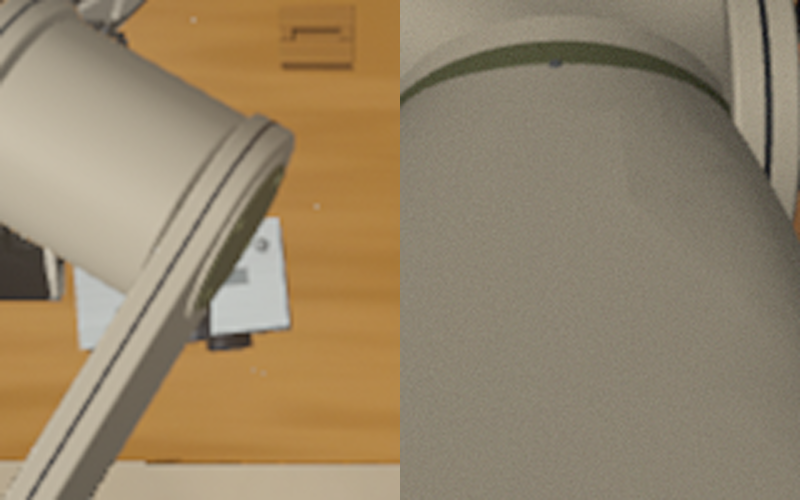

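The top view shows the stand empty and the slot clear beside the arm link; the holder itself is hidden. I'll go on by feel: lower to just above the slot, then step down.

Call:
move_arm(
  deltas=[
    [[20,0.5,0.2],0],
    [[45,0.7,0.4],0],
    [[62,0.7,0.4],0],
    [[70,0.8,0.4],0],
    [[74,0.8,0.4],0],
    [[74,0.8,0.4],0],
    [[74,0.8,0.4],0],
    [[74,0.8,0.4],0],
  ],
)

```text
time: 19.98
tool_pos: [452.5, -192.6, 156.8]
tcp_rot: [-145.7, 89.6, 131.6]
ft_force: [0.4, 0.4, -0.8]
finger_gap: 7.7
```

Call:
move_arm(
  deltas=[
    [[2,0,0],0],
    [[4,0,0],0],
    [[6,0,0],0],
    [[8,0,0],0],
    [[8,0,0],0],
  ],
)

```text
time: 20.6
tool_pos: [452.3, -192.5, 148.5]
tcp_rot: [-144.3, 89.6, 133.0]
ft_force: [0.6, -0.5, -1.2]
finger_gap: 6.8
```

```bash
python3 - <<'E'
from h import *
print(tool()[2]["wrist_torque"])
plan([(452.3,-192.5,140,7.3)])
E
```

```text
[-0.01063533 -0.00905131 -0.05877045]
t 20.6 pos [ 452.3 -192.5  148.5] down [-0.005  0.006 -1.   ] jawyaw 7.29 j6 [-2.910e+01 -5.900e+00  1.076e+02  1.000e-01  7.880e+01 -3.650e+01] gap 6.8 F [ 0.6 -0.5 -1.2]
(452.3, -192.5, 140, 7.3) -> [8.5, 0.1, 0.1] -0.0
```

Call:
move_arm(
  deltas=[
    [[2,0,0],0],
    [[4,0,0],0],
    [[6,0,0],0],
    [[8,0,0],0],
    [[8,0,0],0],
  ],
)

```text
time: 21.22
tool_pos: [452.1, -192.3, 140.3]
tcp_rot: [-143.4, 89.5, 133.9]
ft_force: [0.4, -0.3, -0.7]
finger_gap: 7.8
```

Call:
move_arm(
  deltas=[
    [[3,0,0],0],
    [[6,0,0],0],
    [[9,0,0],0],
    [[10,0,0],0],
    [[10,0,0],0],
  ],
)

```text
time: 21.85
tool_pos: [452.0, -192.3, 130.2]
tcp_rot: [-143.1, 89.5, 134.2]
ft_force: [0.3, -0.4, -1.1]
finger_gap: 7.4
```

```bash
python3 - <<'E'
from h import *
print(tool()[2]["wrist_torque"])
plan([(452.3,-192.5,101.2,7.3)])
E
```

```text
[ 0.00918667  0.04010651 -0.00154566]
t 21.85 pos [ 452.  -192.3  130.2] down [-0.006  0.006 -1.   ] jawyaw 7.29 j6 [-2.910e+01 -4.900e+00  1.086e+02  1.000e-01  7.680e+01 -3.650e+01] gap 7.4 F [ 0.3 -0.4 -1.1]
(452.3, -192.5, 101.2, 7.3) -> [29.0, 0.5, 0.5] -0.0
```

Call:
move_arm(
  deltas=[
    [[5,0.1,0],0],
    [[11,0.1,0.1],0],
    [[17,0.2,0.2],0],
    [[22,0.3,0.2],0],
    [[26,0.3,0.2],0],
    [[28.5,0.3,0.2],0],
    [[29,0.3,0.2],0],
    [[29,0.3,0.2],0],
    [[29,0.3,0.2],0],
  ],
)

```text
time: 22.98
tool_pos: [452.3, -192.3, 101.4]
tcp_rot: [-143.8, 89.5, 133.5]
ft_force: [0.3, 0.3, -0.7]
finger_gap: 7.4
```

```bash
python3 - <<'E'
from ov import *
print(tool()[2]["wrist_torque"])
plan([(452.3,-192.5,101.2,7.3)])
p,d=r.snapshot("top"); np.savez("top8.npz",p=p,d=d); q,e=r.snapshot("side"); np.savez("side8.npz",p=q,d=e)
a=cv2.resize(p[190:265,140:240,::-1],(800,600),interpolation=cv2.INTER_CUBIC)
cv2.imwrite("pics/h8.png",a)
E
```

```text
[-0.00509006 -0.01508394 -0.00926774]
t 22.975 pos [ 452.3 -192.3  101.4] down [-0.005  0.006 -1.   ] jawyaw 7.29 j6 [-2.910e+01 -3.100e+00  1.101e+02  1.000e-01  7.350e+01 -3.650e+01] gap 7.4 F [ 0.3  0.3 -0.7]
(452.3, -192.5, 101.2, 7.3) -> [0.2, 0.0, 0.2] -0.0
```

View pics/h8.png

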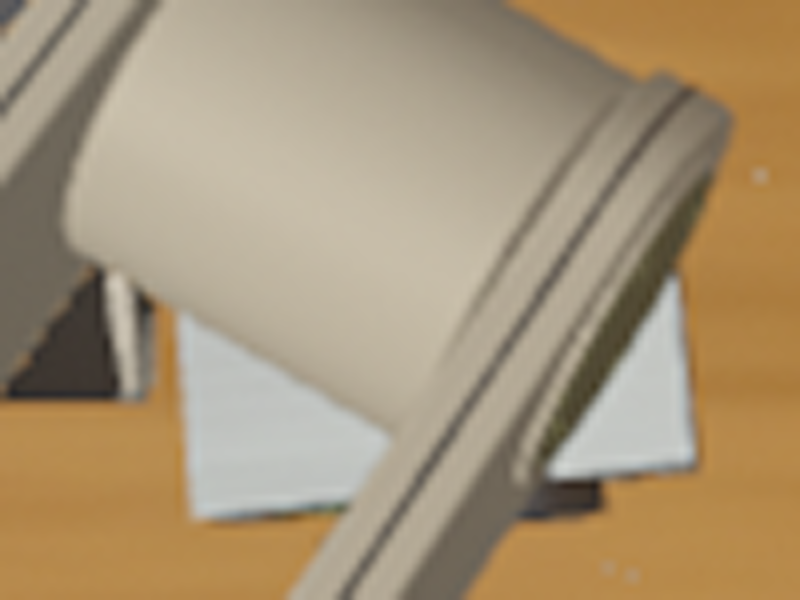

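The cover is still square on the tester. The arm hides the holder, but there is no contact force and its weight still hangs on the wrist. I'll check the plate height and hand in.

```bash
python3 - <<'E'
from ov import *
for f in("top6","top8"):
    z=np.load(f+".npz"); c=cloud("top",z["d"]); m=(z["p"].min(-1)>140)&(c[...,2]>50)&(c[...,2]<85)&(c[...,0]>390)&(c[...,0]<520)&(c[...,1]<-80)&(c[...,1]>-260)
    print(f,m.sum(),np.median(c[m][:,2]),np.linalg.lstsq(np.c_[c[m][:,:2],np.ones(m.sum())],c[m][:,2],rcond=None)[0].round(4))
s=r.sense(); print(s["ft_force"],s["finger_gap"],s["tool_pos"],s["qd"].round(2))
r.hand_in()
E
```

```text
top6 990 67.17524859831144 [7.20000e-03 2.40000e-03 6.43288e+01]
top8 623 67.13231379548597 [ 5.60000e-03 -2.60000e-03  6.41806e+01]
[ 0.3640339   0.37059248 -1.62101813] 6.868496663716039 [ 452.2212734  -192.279171    101.35922896] [ 0.02  0.11 -0.03  0.03  0.06  0.06]
the job is handed in; nothing more can be done
```

The job is handed in, at about 23 s on the robot's clock. The cover is on the tester and released. The filter holder hangs in the cover's slot, still held by the gripper.

- **Cover:** it stopped at the expected height for lying flush (grip at 79.9 mm) under about 14 N of pressing. After release, the top camera showed it level, with its top face at 67 mm against a nominal 66 mm, within the 2 mm calibration. Pin 1 was visible standing in its hole. The plate height had not changed at the last check.
- **Holder:** I took the leftmost one from its stand and lowered it about 50 mm through the slot with no measurable contact force. By the arm's own position readings, its lower end is 16 mm above the desk, which is 10 mm clear of the tester's floor, and the window is 36 mm up, on the beam. The last wrist reading, about 1.6 N straight down and under 0.4 N sideways, is about what the hanging holder should give.

**Not confirmed by camera:**
- The arm hid the holder from both cameras at the end, so its final position rests on the position and force readings.
- The tool leans by about 0.5°. The holder was gripped while standing upright in its stand, so it should lean no more than that.
- Camera and arm positions disagreed by 1–2 mm. I corrected for this with the measured slot offset and by following the contact forces at the pins.

I did not touch the bottle, the can or the glass box.

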